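# Show where the stray tin goes

### The arm

A 7-joint arm with a two-finger parallel gripper is mounted at the origin on the work surface. World frame = base frame: x ahead of the robot, y to its left, z up, the work surface at z = 0. Lengths are in m, angles in rad, forces in N, time in s.
With the tool pointing down it reaches from about 0.425 to 0.975 m from the base axis. Payload 16.7 kg.
Tool frame: the origin (TCP) lies between the finger pads, 19 mm behind the fingertips; this is the grasp point; z points along the fingers, y is the line along which they close (so a half turn about z gives the same grasp; the last joint's range is limited). The gripper opens to 85 mm and grips with 20 to 120 N. Pads are 22 mm wide; open, the fingers measure 114 mm over their backs; the gripper's body (76 mm by 85 mm) begins 54 mm behind the grasp point. The pads swing forward as they close: fully open they stand 13 mm farther back than shut.
Start: joints at [-1.454, 0.426, 0.074, 1.606, -0.034, 1.111, -0.067], TCP at [0.178, 0.651, 0.25] pointing down, gripper open.
Joint ranges: [-2.85, 2.85], [-0.5, 2.14], [-1.23, 1.37], [0.21, 2.46], [-1.02, 4.16], [0.16, 2.05], [-2.73, 2.73]. Speed limits (rad/s): [1.89, 1.89, 2.39, 2.39, 3.01, 3.01, 3.01].

### API

Orientations are given as a unit quaternion [x, y, z, w].
In Python, from workcell import manip gives the robot as it stands.
- The arm moves only by the tool step_arm, never from a script. Its argument "targets" is a list of rows, each an object with "claw": the closure in counts, from 0 (fully open) to 255 (shut); "slide": the shift along the tool's x, y, z in cm, a list of three; "turn": the turn about the tool's z in rad. In form: [{"claw": claw, "slide": [x, y, z], "turn": turn}, ...]. A call has 1 to 8 rows; each row is the pose to reach, as a shift and turn from the pose commanded when the call began, along the tool's axes at that moment; what a row does not reach only later rows make up. A row lasts 1/10 s, in which the tool goes at most 50 mm and 8.59 degrees, less where a joint would pass 70% of its speed; a pose out of reach is approached as far as the arm can. A call with a gripper value outside its range is refused whole. The fingers move at their own pace and stop on an object; the grip force is fixed at half the most. Time passes only in rows, so rows that repeat a pose let the fingers close. It gives the time, the measured TCP pose, the force, the opening and the grip force at its end, in the units of the state.
- manip.state(): the state, without advancing time (a new reading comes with each control period).
- manip.camera(name): name is "side" or "top"; returns a dict with "pixels" (384x512x3 uint8, red, green, blue), "fx", "fy", "cx", "cy" (pixels), "xyz" and "attitude" of the camera in the world. Camera axes: x right, y down, z forward; pixel columns grow to the right and rows downward; lengths in m; the calibration is good to about 2 mm. A picture is of the moment at which its call begins. There is no depth.
- manip.hand_in(): hands the job in; it is judged then, once.
The state is a dict: "time": time; "joints": joint angles; "qd": joint speeds; "tau": joint torques, N m; "tcp_pos": TCP position; "tcp_rot": TCP orientation; "ft_force": force on the tool from outside, world axes, zero at the start; "wrist_torque": the same for the moment, N m; "gripper_width": opening from 0.0 (shut) to 1.0 (fully open); "grasp_force": force on a finger pad.
Only numpy, scipy, OpenCV 4.12 (cv2) and the standard library are available. Lean on these libraries where they do the work, as an engineer would, in place of code of your own. Each camera call takes 0.05 s, during which the arm holds its last target. There are 200 camera calls.

### The job

Show a helper how to tidy the pantry counter by pointing: first point down at the low tin left out on the counter, then point down at the empty compartment of the wooden crate where it belongs. Each time hold the fingertips still for two seconds over its middle, 2 to 4 cm above the tin's lid or the crate's rim; finish with the hand raised well above everything. Touch and move nothing, and do not bring the hand down over any other item.

Things in the scene. Friction and masses are not known exactly. Their poses are not given: they have to be found in the camera images.
- low_tin: The stray low tin, the only low tin standing outside the crate: loose, upright, r 37.5 mm (75 mm across), 58 mm high, steel with a pale paper label. Origin: centre of its underside, z up; its lid is 58 mm above that. It stands on the counter between the tall tin and the jar, whose axes are about 120 mm away on either side; left or right of the robot, the crate being on the other side.
- crate: Fixed open wooden crate, 200 x 200 mm outside, 45 mm high, walls and floor 6 mm, one divider each way: four square compartments of 91 mm, their centres 48.5 mm from the middle along the crate's x and y. Three hold a low tin, one is empty. Origin: centre of its underside, on the counter; x and y along its sides, z up; turned at most 0.25 rad from the world axes.
- gap: The empty compartment: a square cork liner (84 x 84 x 2 mm, bonded to the floor) is seen in it. Origin: centre of that compartment on the crate's floor, 6 mm above the counter; the crate's rim is 39 mm above it. z up.
- crate_tin1: Low tin in one compartment of the crate, loose, same as the stray one, r 37.5 mm (75 mm across), 58 mm high, steel with a pale paper label. Origin: centre of its underside, z up; its lid is 58 mm above that (it rises 19 mm above the crate's rim).
- crate_tin2: Low tin in one compartment of the crate, loose, same as the stray one, r 37.5 mm (75 mm across), 58 mm high, steel with a pale paper label. Origin: centre of its underside, z up; its lid is 58 mm above that (it rises 19 mm above the crate's rim).
- crate_tin3: Low tin in one compartment of the crate, loose, same as the stray one, r 37.5 mm (75 mm across), 58 mm high, steel with a pale paper label. Origin: centre of its underside, z up; its lid is 58 mm above that (it rises 19 mm above the crate's rim).
- tall_tin: Bystander: tall tin, 75 mm across, 112 mm high, steel with a pale paper label, loose, on the counter beside the stray low tin. Origin: centre of its underside.
- jar: Bystander: glass jar with a steel cap, 72 mm across, 125 mm high, loose, on the counter on the other side of the stray low tin. Origin: centre of its underside.
- mug: Bystander: white mug, 82 mm across, 90 mm high, its handle at its own +y, loose, on the far middle of the counter. Origin: centre of its underside.

How it is judged:
By the outcome, as a careful person would: the job done as asked, in the order asked, and still so for the second after the job is handed in, with the robot touching nothing.
It also fails if it takes over 48 s, if anything falls off the work surface, if the arm or the gripper's body presses on something with over 40 N, if the wrist force passes 120 N, or if a joint passes its speed limit or range.

## Working session

There is one attempt and no reset: what is moved stays moved. The work goes in short steps, Python scripts to look and compute and a tool call to move; the robot and the scene stay as the last step left them, time stands still between calls to the robot, and variables do not carry over. Pictures are saved under pics/ and viewed, at most 10 in all, crops included, and the job is handed in when it is done.

Besides the shell and the picture viewer there is one more tool, called after "Emit:" as name(argument=value, ...) on one line, values as JSON. step_arm: Moves the arm, as the interface text tells. Its arguments: {"type":"object","properties":{"targets":{"type":"array"}},"required":["targets"]}

```bash
mkdir -p pics; cat > h.py <<'E'
import numpy as np, cv2
from scipy.spatial.transform import Rotation as R
from workcell import manip
def ray(c,u,v,z):
    A=R.from_quat(c["attitude"]).as_matrix() if np.size(c["attitude"])==4 else np.array(c["attitude"])
    d=A@np.array([(u-c["cx"])/c["fx"],(v-c["cy"])/c["fy"],1]); p=np.array(c["xyz"])
    return p+d*(z-p[2])/d[2]
E
python3 - <<'E'
from h import *
for n in("top","side"):
    c=manip.camera(n); cv2.imwrite(f"pics/{n}0.png",c["pixels"][:,:,::-1])
    print({k:v for k,v in c.items() if k!="pixels"})
s=manip.state();print(s["time"],s["tcp_pos"],s["tcp_rot"],s["gripper_width"])
E
```

```text
{'fx': 355.0087638154176, 'fy': 355.0087638154176, 'cx': 256.08045318477434, 'cy': 193.08245579548148, 'xyz': array([0.50200902, 0.04250434, 0.94704809]), 'attitude': array([ 0.70907145, -0.70198542,  0.05453681, -0.03820832])}
{'fx': 376.1239419583807, 'fy': 376.1239419583807, 'cx': 257.1035547164442, 'cy': 197.55325191696264, 'xyz': array([0.38051071, 0.55963839, 0.7377398 ]), 'attitude': array([-0.18962616,  0.92148858, -0.33267321,  0.06503276])}
0.1 [0.17786949 0.65079956 0.24940388] [ 1.32987858e-01  9.91117504e-01 -5.67179992e-04 -3.06816978e-05] 0.9978910943127409
```

View pics/top0.png

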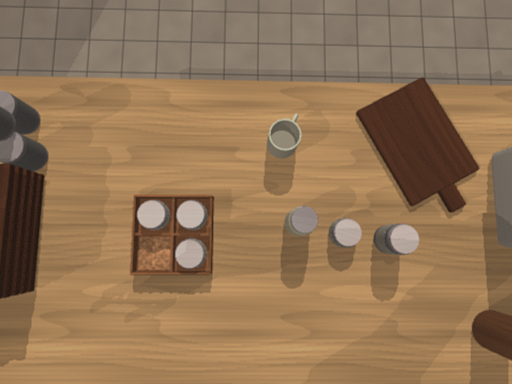

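View pics/side0.png

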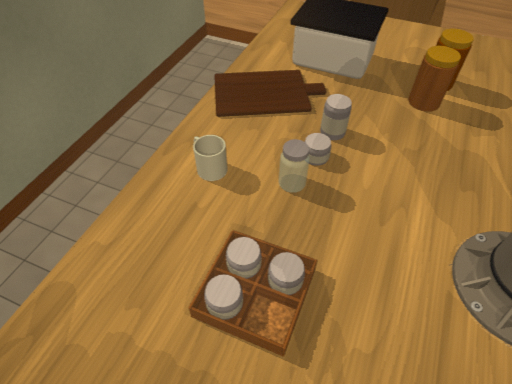

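The top view shows the jar at (304,220), the stray low tin at (347,233) and the tall tin at (404,239). The crate is centred near (173,234), with cork at (155,253). The side view agrees: low tin at (318,145), cork at (270,318). The arm is out of frame.

```bash
python3 - <<'E'
from h import *
def blobs(img,m,win):
    x0,y0,x1,y1=win; mm=np.zeros_like(m); mm[y0:y1,x0:x1]=m[y0:y1,x0:x1]
    cs,_=cv2.findContours(mm,cv2.RETR_EXTERNAL,cv2.CHAIN_APPROX_NONE)
    return [cv2.fitEllipse(cv2.convexHull(k)) for k in cs if cv2.contourArea(k)>150 and len(cv2.convexHull(k))>5]
for n,wl,wc in(("top",(125,190,425,285),(134,234,175,273)),("side",(195,90,355,325),(230,275,310,350))):
    c=manip.camera(n); im=np.ascontiguousarray(c["pixels"]); hsv=cv2.cvtColor(im,cv2.COLOR_RGB2HSV)
    m=((hsv[...,1]<45)&(hsv[...,2]>140)).astype(np.uint8)*255
    for e in blobs(im,m,wl):
        (u,v),ax,_=e; p=[ray(c,u,v,z)[:2].round(4) for z in(.058,.112,.125)]
        D=np.array(ax)*(c["xyz"][2]-.058)/c["fx"]
        print(n,np.round((u,v),1),"size58",D.round(3),"z58",p[0],"z112",p[1],"z125",p[2])
    # cork: compare inside crop
    u,v=((155,253) if n=="top" else (270,318)); print("hsv cork",hsv[v-6:v+6:5,u-6:u+6:5].reshape(-1,3).tolist(), "rough gap",ray(c,u,v,.008).round(4))
    big=cv2.resize(im[wl[1]-10:wl[3]+20,wl[0]-10:wl[2]+10],None,fx=2.4,fy=2.4,interpolation=cv2.INTER_CUBIC)
    if n=="top": cv2.imwrite("pics/top_crop.png",big[:,:,::-1])
E
```

```text
top [188.9 253.3] size58 [0.069 0.071] z58 [0.4682 0.1864] z112 [0.4702 0.1777] z125 [0.4707 0.1756]
top [404.  238.5] size58 [0.068 0.074] z58 [ 0.5087 -0.3498] z112 [ 0.5083 -0.3259] z125 [ 0.5082 -0.3202]
top [347.3 232. ] size58 [0.064 0.069] z58 [ 0.5237 -0.207 ] z112 [ 0.5224 -0.1918] z125 [ 0.5221 -0.1882]
top [304.2 219. ] size58 [0.063 0.065] z58 [ 0.5553 -0.099 ] z112 [ 0.552  -0.0904] z125 [ 0.5513 -0.0883]
top [190.  213.9] size58 [0.067 0.07 ] z58 [0.5652 0.1869] z112 [0.5613 0.1781] z125 [0.5604 0.176 ]
top [150.8 213.7] size58 [0.067 0.071] z58 [0.5646 0.2841] z112 [0.5608 0.2695] z125 [0.5598 0.2659]
hsv cork [[14, 131, 107], [13, 133, 146], [13, 131, 111], [13, 133, 130], [13, 131, 134], [13, 134, 181], [13, 133, 180], [13, 136, 152], [13, 134, 166]] rough gap [0.4663 0.2822 0.008 ]
hsv cork [[14, 167, 113], [15, 175, 198], [14, 169, 163], [14, 169, 125], [15, 178, 190], [15, 178, 166], [15, 179, 114], [15, 177, 180], [15, 179, 144]] rough gap [0.4677 0.2783 0.008 ]
```

View pics/top_crop.png

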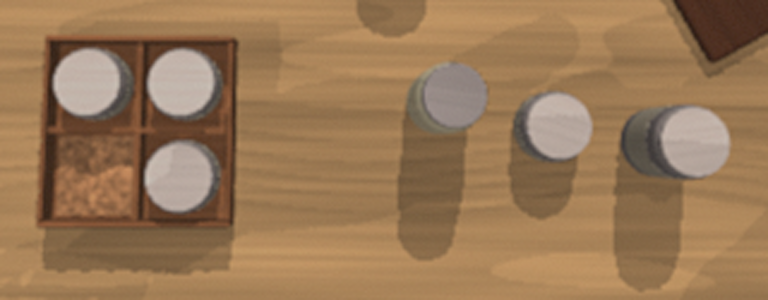

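The crop shows four rim corners of the crate at about (48,37), (237,38), (234,227), (38,226), with the cork at lower left. The stray lid is at (555,126), clear of the jar and the tall tin.

```bash
python3 - <<'E'
from h import *
c=manip.camera("top")
P=np.array([ray(c,115+a/2.4,180+b/2.4,.045)[:2] for a,b in((48,37),(237,38),(234,227),(38,226))])
m=P.mean(0); print(P.round(4),"sides",np.linalg.norm(P-np.roll(P,1,0),axis=1).round(3),"centre",m.round(4))
ey=((P[0]-P[1])+(P[3]-P[2]));ey/=np.linalg.norm(ey);ex=np.array([ey[1],-ey[0]])
gap=m+.0485*(ey-ex);print("ey",ey.round(3),"gap",gap.round(4),"dist",np.hypot(*gap))
for n,w in(("top",(134,234,175,273)),("side",(240,285,302,342))):
    c=manip.camera(n);im=np.ascontiguousarray(c["pixels"]);h=cv2.cvtColor(cv2.GaussianBlur(im,(0,0),1),cv2.COLOR_RGB2HSV)
    k=np.zeros(h.shape[:2],np.uint8);s=np.s_[w[1]:w[3],w[0]:w[2]]
    k[s]=((h[s][...,2]>100)&(h[s][...,0]>=11)&(h[s][...,0]<=17)&(h[s][...,1]<190))
    k=cv2.morphologyEx(k,cv2.MORPH_OPEN,np.ones((3,3)));cs,_=cv2.findContours(k,0,1);r=cv2.minAreaRect(max(cs,key=cv2.contourArea))
    print(n,np.round(r[0],1),np.round(r[1],1),ray(c,*r[0],.008).round(4))
s=manip.state();Rt=R.from_quat(s["tcp_rot"]).as_matrix()
for g in([.55,.3,.25],[.6,.0,.25],[.523,-.207,.25],[.523,-.207,.107],[*gap,.25],[*gap,.094]):
    print(g,(Rt.T@(np.array(g)-s["tcp_pos"])*100).round(1))
E
```

```text
[[0.6117 0.3298]
 [0.6129 0.1302]
 [0.416  0.1286]
 [0.4157 0.3297]] sides [0.196 0.2   0.197 0.201] centre [0.5141 0.2295]
ey [-0.004  1.   ] gap [0.4654 0.2779] dist 0.5420385719441057
top [155. 253.] [38. 36.] [0.4663 0.2822 0.008 ]
side [269.1 318.4] [45.  39.3] [0.4691 0.2798 0.008 ]
[0.55, 0.3, 0.25] [-45.1 -24.   -0. ]
[0.6, 0.0, 0.25] [-57.9 -51.7   0. ]
[0.523, -0.207, 0.25] [-55.9 -73.7   0. ]
[0.523, -0.207, 0.107] [-55.9 -73.7  14.3]
[np.float64(0.4653961984839887), np.float64(0.2778708187483119), 0.25] [-37.6 -28.4  -0. ]
[np.float64(0.4653961984839887), np.float64(0.2778708187483119), 0.094] [-37.6 -28.4  15.6]
```

Emit:
step_arm(targets=[{"claw":255,"slide":[-3,-2.6,-2],"turn":0},{"claw":255,"slide":[-6,-5.2,-4],"turn":0},{"claw":255,"slide":[-9,-7.8,-5],"turn":0},{"claw":255,"slide":[-12,-10.4,-5],"turn":0},{"claw":255,"slide":[-15,-13,-5],"turn":0},{"claw":255,"slide":[-18,-15.6,-5],"turn":0},{"claw":255,"slide":[-21,-18.2,-5],"turn":0},{"claw":255,"slide":[-23,-20,-5],"turn":0}])

```text
time: 1.15
tcp_pos: [0.3486, 0.395, 0.3003]
tcp_rot: [0.134, 0.991, 0.0, 0.0]
ft_force: [0.2, 0.2, -0.8]
gripper_width: 0.002
grasp_force: 0.0
```

Emit:
step_arm(targets=[{"claw":255,"slide":[-3.4,-2.9,0],"turn":0},{"claw":255,"slide":[-6.8,-5.8,0],"turn":0},{"claw":255,"slide":[-10.2,-8.7,0],"turn":0},{"claw":255,"slide":[-13.6,-11.6,0],"turn":0},{"claw":255,"slide":[-17,-14.5,0],"turn":0},{"claw":255,"slide":[-20.4,-17.4,0],"turn":0},{"claw":255,"slide":[-23.8,-20.3,0],"turn":0},{"claw":255,"slide":[-27.2,-23.2,0],"turn":0}])

```text
time: 1.95
tcp_pos: [0.5491, 0.1004, 0.3003]
tcp_rot: [0.133, 0.991, 0.0, 0.0]
ft_force: [0.2, 1.2, -0.0]
gripper_width: 0.002
grasp_force: 0.0
```

Emit:
step_arm(targets=[{"claw":255,"slide":[-0.7,-3.8,0],"turn":0},{"claw":255,"slide":[-1.4,-7.6,0],"turn":0},{"claw":255,"slide":[-2.1,-11.4,0],"turn":0},{"claw":255,"slide":[-2.8,-15.2,0],"turn":0},{"claw":255,"slide":[-3.5,-19,0],"turn":0},{"claw":255,"slide":[-4.2,-22.8,0],"turn":0},{"claw":255,"slide":[-4.9,-26.6,0],"turn":0},{"claw":255,"slide":[-5.6,-30.3,0],"turn":0}])

```text
time: 2.75
tcp_pos: [0.522, -0.2066, 0.3003]
tcp_rot: [0.133, 0.991, 0.0, 0.0]
ft_force: [0.4, -0.3, 0.5]
gripper_width: -0.001
grasp_force: 0.0
```

```bash
python3 - <<'E'
from h import *
s=manip.state();Rt=R.from_quat(s["tcp_rot"]).as_matrix();print(s["tcp_pos"],(Rt.T@(np.array([.523,-.207,.107])-s["tcp_pos"])*100).round(2))
a=[]
for n in("top","side"):
    c=manip.camera(n);a.append(c["pixels"]);A=R.from_quat(c["attitude"]).as_matrix()
    for o in(0,.019):
        p=A.T@(np.array(s["tcp_pos"])-[0,0,o]-c["xyz"]);print(n,o,c["fx"]*p[0]/p[2]+c["cx"],c["fy"]*p[1]/p[2]+c["cy"])
t=np.hstack(a);t=cv2.resize(t,(800,300));cv2.imwrite("pics/above.png",cv2.resize(a[1][20:260,200:512],None,fx=2.4,fy=2.4,interpolation=cv2.INTER_CUBIC)[:,:,::-1])
E
```

```text
[ 0.52203062 -0.20659516  0.30028051] [-0.09 -0.02 19.33]
top 0 383.960587197039 230.03967505744257
top 0.019 380.116600718288 230.31807823723162
side 0 333.9292142381231 57.70668960828087
side 0.019 332.532569485512 65.59453100714961
```

View pics/above.png

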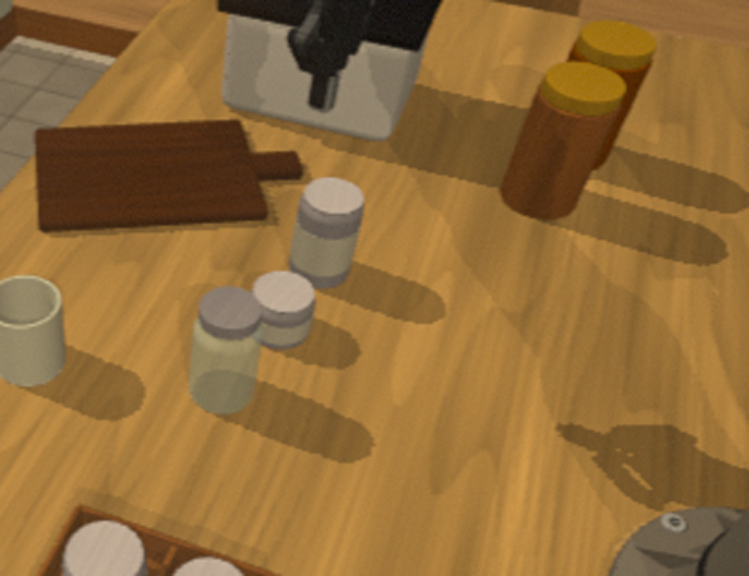

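The shut fingertips are seen at crop (320,108), which is pixel (333,65). The prediction for 19 mm beyond the TCP was (332.5,65.6), so that offset holds and the way down is clear.

Emit:
step_arm(targets=[{"claw":255,"slide":[-0.1,0,4],"turn":0},{"claw":255,"slide":[-0.1,0,8],"turn":0},{"claw":255,"slide":[-0.1,0,12],"turn":0},{"claw":255,"slide":[-0.1,0,15],"turn":0},{"claw":255,"slide":[-0.1,0,17],"turn":0},{"claw":255,"slide":[-0.1,0,18.5],"turn":0},{"claw":255,"slide":[-0.1,0,19.3],"turn":0},{"claw":255,"slide":[-0.1,0,19.3],"turn":0}])

```text
time: 3.65
tcp_pos: [0.5233, -0.2052, 0.1066]
tcp_rot: [0.133, 0.991, -0.0, -0.0]
ft_force: [0.1, -0.0, 0.2]
gripper_width: -0.0
grasp_force: 0.0
```

```bash
python3 - <<'E'
from h import *
c=manip.camera("side");cv2.imwrite("pics/over_tin.png",cv2.resize(c["pixels"][50:220,200:420],None,fx=3,fy=3,interpolation=cv2.INTER_CUBIC)[:,:,::-1])
print(manip.state()["tcp_pos"])
E
```

```text
[ 0.52356971 -0.2054154   0.10737346]
```

View pics/over_tin.png

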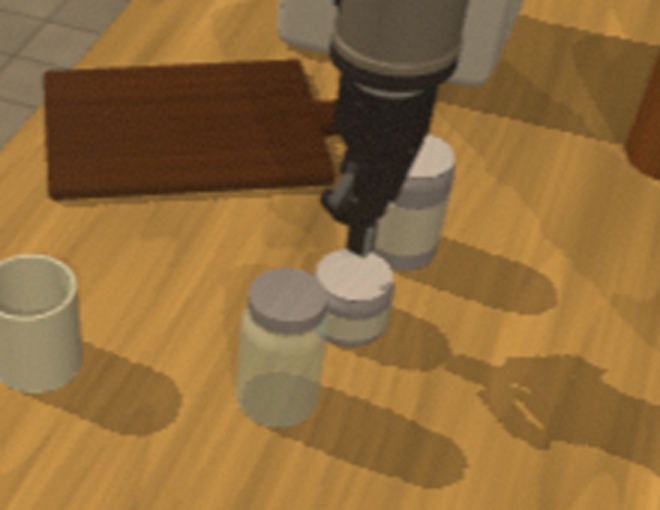

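The shut fingertips end at crop (357,253), just above the lid centred near (354,275), about 3 cm up. Nothing is touched. I'll hold here for over 2 s.

Emit:
step_arm(targets=[{"claw":255,"slide":[0,0,0],"turn":0},{"claw":255,"slide":[0,0,0],"turn":0},{"claw":255,"slide":[0,0,0],"turn":0},{"claw":255,"slide":[0,0,0],"turn":0},{"claw":255,"slide":[0,0,0],"turn":0},{"claw":255,"slide":[0,0,0],"turn":0},{"claw":255,"slide":[0,0,0],"turn":0},{"claw":255,"slide":[0,0,0],"turn":0}])

```text
time: 4.5
tcp_pos: [0.5233, -0.2053, 0.107]
tcp_rot: [0.133, 0.991, -0.0, -0.0]
ft_force: [-0.5, 0.4, 0.3]
gripper_width: 0.001
grasp_force: 0.0
```

Emit:
step_arm(targets=[{"claw":255,"slide":[0,0,0],"turn":0},{"claw":255,"slide":[0,0,0],"turn":0},{"claw":255,"slide":[0,0,0],"turn":0},{"claw":255,"slide":[0,0,0],"turn":0},{"claw":255,"slide":[0,0,0],"turn":0},{"claw":255,"slide":[0,0,0],"turn":0},{"claw":255,"slide":[0,0,0],"turn":0},{"claw":255,"slide":[0,0,0],"turn":0}])

```text
time: 5.3
tcp_pos: [0.5233, -0.2053, 0.107]
tcp_rot: [0.133, 0.991, -0.0, -0.0]
ft_force: [0.1, -0.4, 0.2]
gripper_width: -0.0
grasp_force: 0.0
```

Emit:
step_arm(targets=[{"claw":255,"slide":[0,0,0],"turn":0},{"claw":255,"slide":[0,0,0],"turn":0},{"claw":255,"slide":[0,0,0],"turn":0},{"claw":255,"slide":[0,0,0],"turn":0},{"claw":255,"slide":[0,0,0],"turn":0},{"claw":255,"slide":[0,0,0],"turn":0},{"claw":255,"slide":[0,0,0],"turn":0},{"claw":255,"slide":[0,0,0],"turn":0}])

```text
time: 6.1
tcp_pos: [0.5234, -0.2053, 0.107]
tcp_rot: [0.133, 0.991, -0.0, -0.0]
ft_force: [0.1, 0.1, 0.4]
gripper_width: -0.0
grasp_force: 0.0
```

Emit:
step_arm(targets=[{"claw":255,"slide":[0,0,0],"turn":0},{"claw":255,"slide":[0,0,-2],"turn":0},{"claw":255,"slide":[0,0,-5],"turn":0},{"claw":255,"slide":[0,0,-9],"turn":0},{"claw":255,"slide":[0,0,-13],"turn":0},{"claw":255,"slide":[0,0,-17],"turn":0},{"claw":255,"slide":[0,0,-19.3],"turn":0},{"claw":255,"slide":[0,0,-19.3],"turn":0}])

```text
time: 6.9
tcp_pos: [0.5245, -0.2059, 0.3033]
tcp_rot: [0.133, 0.991, 0.0, 0.003]
ft_force: [0.3, -0.5, -0.3]
gripper_width: 0.004
grasp_force: 0.0
```

Emit:
step_arm(targets=[{"claw":255,"slide":[1.6,3.9,0],"turn":0},{"claw":255,"slide":[3.2,7.8,0],"turn":0},{"claw":255,"slide":[4.8,11.7,0],"turn":0},{"claw":255,"slide":[6.4,15.6,0],"turn":0},{"claw":255,"slide":[8,19.5,0],"turn":0},{"claw":255,"slide":[9.6,23.4,0],"turn":0},{"claw":255,"slide":[11.2,27.3,0],"turn":0},{"claw":255,"slide":[12.8,31.2,0],"turn":0}])

```text
time: 7.7
tcp_pos: [0.4813, 0.131, 0.2994]
tcp_rot: [0.133, 0.991, -0.0, -0.0]
ft_force: [0.2, -0.5, 0.4]
gripper_width: -0.0
grasp_force: 0.0
```

Emit:
step_arm(targets=[{"claw":255,"slide":[1.5,3.8,0],"turn":0},{"claw":255,"slide":[3,7.6,0],"turn":0},{"claw":255,"slide":[4.5,11,0],"turn":0},{"claw":255,"slide":[5.2,13.2,0],"turn":0},{"claw":255,"slide":[5.5,14,0],"turn":0},{"claw":255,"slide":[5.5,14,0],"turn":0},{"claw":255,"slide":[5.5,14,0],"turn":0}])

```text
time: 8.4
tcp_pos: [0.4662, 0.2777, 0.2996]
tcp_rot: [0.134, 0.991, -0.0, -0.0]
ft_force: [0.1, 0.1, -0.1]
gripper_width: 0.002
grasp_force: 0.0
```

```bash
python3 - <<'E'
from h import *
s=manip.state();Rt=R.from_quat(s["tcp_rot"]).as_matrix();print(s["tcp_pos"],s["tcp_rot"],(Rt.T@(np.array([.466,.279,.094])-s["tcp_pos"])*100).round(2))
E
```

```text
[0.46619162 0.27765065 0.29960607] [ 1.33566058e-01  9.91039801e-01 -4.36025603e-04 -1.77849798e-04] [ 0.05  0.14 20.56]
```

Emit:
step_arm(targets=[{"claw":255,"slide":[0,0.1,4],"turn":0},{"claw":255,"slide":[0,0.1,8],"turn":0},{"claw":255,"slide":[0,0.1,12],"turn":0},{"claw":255,"slide":[0,0.1,15.5],"turn":0},{"claw":255,"slide":[0,0.1,18],"turn":0},{"claw":255,"slide":[0,0.1,19.8],"turn":0},{"claw":255,"slide":[0,0.1,20.5],"turn":0},{"claw":255,"slide":[0,0.1,20.5],"turn":0}])

```text
time: 9.2
tcp_pos: [0.4664, 0.2787, 0.0947]
tcp_rot: [0.134, 0.991, -0.001, -0.0]
ft_force: [0.2, 0.2, 0.5]
gripper_width: 0.002
grasp_force: 0.0
```

```bash
python3 - <<'E'
from h import *
c=manip.camera("side");cv2.imwrite("pics/over_gap.png",cv2.resize(c["pixels"][190:370,170:390],None,fx=3,fy=3,interpolation=cv2.INTER_CUBIC)[:,:,::-1])
print(manip.state()["tcp_pos"])
E
```

```text
[0.46674509 0.27920015 0.09549387]
```

View pics/over_gap.png

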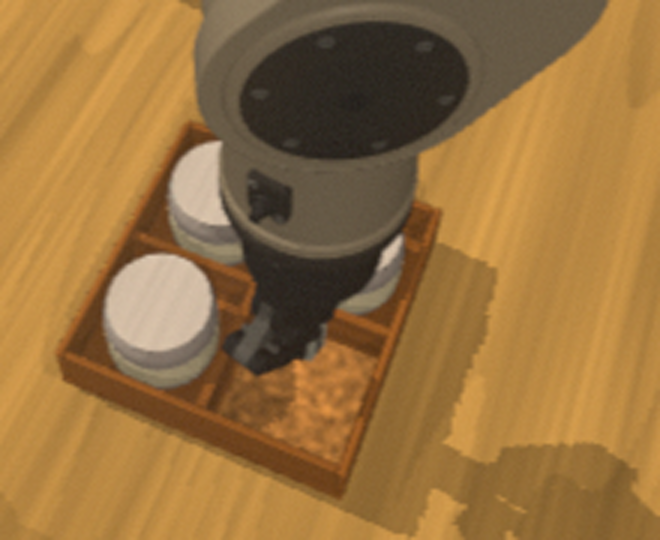

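The hand is over the cork compartment, with its lowest point at crop (285,365). The crate tins stand untouched, and the measured TCP matches the goal to 1 mm. I'll hold here, then raise.

Emit:
step_arm(targets=[{"claw":255,"slide":[0,0,0],"turn":0},{"claw":255,"slide":[0,0,0],"turn":0},{"claw":255,"slide":[0,0,0],"turn":0},{"claw":255,"slide":[0,0,0],"turn":0},{"claw":255,"slide":[0,0,0],"turn":0},{"claw":255,"slide":[0,0,0],"turn":0},{"claw":255,"slide":[0,0,0],"turn":0},{"claw":255,"slide":[0,0,0],"turn":0}])

```text
time: 10.05
tcp_pos: [0.4663, 0.2799, 0.095]
tcp_rot: [0.133, 0.991, -0.0, -0.0]
ft_force: [0.3, 0.0, -0.3]
gripper_width: 0.002
grasp_force: 0.0
```

Emit:
step_arm(targets=[{"claw":255,"slide":[0,0,0],"turn":0},{"claw":255,"slide":[0,0,0],"turn":0},{"claw":255,"slide":[0,0,0],"turn":0},{"claw":255,"slide":[0,0,0],"turn":0},{"claw":255,"slide":[0,0,0],"turn":0},{"claw":255,"slide":[0,0,0],"turn":0},{"claw":255,"slide":[0,0,0],"turn":0},{"claw":255,"slide":[0,0,0],"turn":0}])

```text
time: 10.85
tcp_pos: [0.4663, 0.2799, 0.095]
tcp_rot: [0.133, 0.991, -0.0, -0.0]
ft_force: [0.4, -0.2, -0.2]
gripper_width: -0.001
grasp_force: 0.0
```

Emit:
step_arm(targets=[{"claw":255,"slide":[0,0,0],"turn":0},{"claw":255,"slide":[0,0,0],"turn":0},{"claw":255,"slide":[0,0,0],"turn":0},{"claw":255,"slide":[0,0,0],"turn":0},{"claw":255,"slide":[0,0,0],"turn":0},{"claw":255,"slide":[0,0,0],"turn":0},{"claw":255,"slide":[0,0,0],"turn":0},{"claw":255,"slide":[0,0,0],"turn":0}])

```text
time: 11.65
tcp_pos: [0.4663, 0.2799, 0.095]
tcp_rot: [0.133, 0.991, -0.0, -0.0]
ft_force: [0.2, 0.2, -0.2]
gripper_width: 0.001
grasp_force: 0.0
```

Emit:
step_arm(targets=[{"claw":255,"slide":[0,0,0],"turn":0},{"claw":255,"slide":[0,0,-2],"turn":0},{"claw":255,"slide":[0,0,-5],"turn":0},{"claw":255,"slide":[0,0,-9],"turn":0},{"claw":255,"slide":[0,0,-13],"turn":0},{"claw":255,"slide":[0,0,-17],"turn":0},{"claw":255,"slide":[0,0,-20.5],"turn":0},{"claw":255,"slide":[0,0,-23],"turn":0}])

```text
time: 12.45
tcp_pos: [0.4666, 0.28, 0.3277]
tcp_rot: [0.133, 0.991, 0.001, 0.001]
ft_force: [0.2, -0.3, 0.4]
gripper_width: -0.0
grasp_force: 0.0
```

Emit:
step_arm(targets=[{"claw":255,"slide":[0,0,-3],"turn":0},{"claw":255,"slide":[0,0,-5],"turn":0},{"claw":255,"slide":[0,0,-6],"turn":0},{"claw":255,"slide":[0,0,-6],"turn":0},{"claw":255,"slide":[0,0,-6],"turn":0},{"claw":255,"slide":[0,0,-6],"turn":0},{"claw":255,"slide":[0,0,-6],"turn":0}])

```text
time: 13.15
tcp_pos: [0.4661, 0.2798, 0.384]
tcp_rot: [0.133, 0.991, -0.001, -0.0]
ft_force: [-0.2, 0.1, 0.7]
gripper_width: -0.002
grasp_force: 0.0
```

```bash
python3 - <<'E'
from h import *
s=manip.state();print(s["time"],s["tcp_pos"],np.abs(s["qd"]).max());print(manip.hand_in())
E
```

```text
13.15 [0.46609264 0.27978531 0.38402551] 0.006762982350942603
the job is handed in; nothing more can be done
None
```

I pointed first at the stray low tin, then at the empty crate compartment, holding about 3 cm above each for over two seconds; nothing was touched, the hand finished raised (TCP at 0.38 m), and the job was handed in at 13.2 s.

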